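Close and pin two sample cases with their own lids and pins

TASK

Close both sample cases for transport: put the lid of the same colour down fully on each case with its ear over the case's ear, then push the locking pin of that colour all the way through both ears. The white lid belongs to neither; leave it, the wash bottle and the beaker where they stand.

Things in the scene. Friction and masses are not known exactly. Their poses are not given: they have to be found in the camera images.
- blue_case: blue open case fixed to the worktop, 90x70x44 mm (x, y, z), walls 4; foam and vials inside stay below the lid's feet. At rim height an ear 30 long, 34 wide, 8 thick stands out at its -x end with a 16 mm through hole, open below. Origin: centre of the underside; yaw within 0.6 of 0. Its lid lies on the rim, same yaw, ear over ear: lid origin then 35 mm above case origin
- blue_case_hole (a point): centre of the hole in the blue case's ear, on its upper face; 61 mm from the case origin along case -x, 44 mm above the worktop
- blue_lid: loose blue lid of the blue case, feet down, yaw within 0.8 of 0; plate 90x70 mm (x, y), 6 thick, on 4 round-ended corner feet 9 long (1 mm play in the case). Ear 30 long, 34 wide at its -x end, with a 16 mm hole. Black grip bar amid: 40 along x, 12 along y, 30 high. Origin: plate centre, at the feet's ends; plate underside 9 mm, top 15, bar top 45 above it. 0.06-0.13 kg
- blue_lid_hole (a point): centre of the hole in the blue lid's ear, on its lower face; 61 mm from the lid origin along lid -x
- blue_pin: loose upright locking pin, 0.04 kg: steel shank 12 mm dia., 26 long, rounded tip; above it a steel collar 25 dia., 4 thick, then the round blue head 18 dia., 26 high. Origin: on the axis at the collar's underside; z up along the axis. Stands in either hole of the pin stand, collar on the stand's top (34 mm above the worktop)
- orange_case: orange open case fixed to the worktop, 70x54x38 mm (x, y, z), walls 4; foam and vials inside stay below the lid's feet. At rim height an ear 26 long, 28 wide, 8 thick stands out at its -x end with a 12 mm through hole, open below. Origin: centre of the underside; yaw within 0.6 of 0. Its lid lies on the rim, same yaw, ear over ear: lid origin then 29 mm above case origin
- orange_case_hole (a point): centre of the hole in the orange case's ear, on its upper face; 49 mm from the case origin along case -x, 38 mm above the worktop
- orange_lid: loose orange lid of the orange case, feet down, yaw within 0.8 of 0; plate 70x54 mm (x, y), 6 thick, on 4 round-ended corner feet 9 long (1 mm play in the case). Ear 26 long, 28 wide at its -x end, with a 12 mm hole. Black grip bar amid: 40 along x, 12 along y, 30 high. Origin: plate centre, at the feet's ends; plate underside 9 mm, top 15, bar top 45 above it. 0.06-0.13 kg
- orange_lid_hole (a point): centre of the hole in the orange lid's ear, on its lower face; 49 mm from the lid origin along lid -x
- orange_pin: loose upright locking pin, 0.04 kg: steel shank 8 mm dia., 26 long, rounded tip; above it a steel collar 21 dia., 4 thick, then the round orange head 14 dia., 26 high. Origin: on the axis at the collar's underside; z up along the axis. Stands in either hole of the pin stand, collar on the stand's top (34 mm above the worktop)
- pin_stand: fixed aluminium block 44 x 100 x 34 mm (x, y, z) on a dark 4 mm base plate 60 x 116 mm, with two 14 mm through holes at y = +24 and -24 mm, in which the pins stand. Origin: centre of its underside; yaw within 0.7 rad of 0.
- spare_lid: loose white lid (no case here; bystander), feet down, yaw within 0.8 of 0; plate 80x62 mm (x, y), 6 thick, on 4 round-ended corner feet 9 long (1 mm play in the case). Ear 28 long, 30 wide at its -x end, with a 14 mm hole. Black grip bar amid: 40 along x, 12 along y, 30 high. Origin: plate centre, at the feet's ends; plate underside 9 mm, top 15, bar top 45 above it.
- wash_bottle: standing white wash bottle with a red spout, loose, 108 x 62 mm and 185 mm high; bystander. Origin: centre of its underside.
- beaker: small standing clear beaker, loose, 52 mm across, 70 mm high; bystander. Origin: centre of its underside.
There are look-alikes about, which are no part of the job. Leave any pink look-alike of the orange_lid alone.

How it is judged (in metres and radians):
At the end, for the whole second after the job is handed in: Each case carries its own-coloured lid flat (0.06 rad), within 5 mm in place and holes, at most 3 mm off seated; the pin of that colour stands through both ears, within 6 mm of the case hole, collar at most 3 mm off the ear, tilt under 0.12 rad; all at rest (horizontal distance between blue_case and blue_lid below 0.005 m and horizontal distance between blue_case_hole and blue_lid_hole below 0.005 m and z of blue_lid in the frame of blue_case below 0.038 m and angle between each of blue_lid, orange_lid's own z axis and vertical below 0.06 rad and horizontal distance between blue_pin and blue_case_hole below 0.006 m and z of blue_pin in the frame of blue_case between 0.047 and 0.053 m and angle between each of blue_pin, orange_pin's own z axis and vertical below 0.12 rad and linear speed of each of blue_lid, blue_pin, orange_lid, orange_pin below 0.02 m/s and horizontal distance between orange_case and orange_lid below 0.005 m and horizontal distance between orange_case_hole and orange_lid_hole below 0.005 m and z of orange_lid in the frame of orange_case below 0.032 m and horizontal distance between orange_pin and orange_case_hole below 0.006 m and z of orange_pin in the frame of orange_case between 0.041 and 0.047 m); the robot touches nothing.
It fails at once if the white spare lid is shifted by more than 30 mm (distance of spare_lid from where it was at the start of the episode above 0.03 m).
It fails at once if the wash bottle is shifted by more than 30 mm or tipped (distance of wash_bottle from where it was at the start of the episode above 0.03 m or angle between wash_bottle's own z axis and vertical above 0.5 rad).
It fails at once if the beaker is shifted by more than 30 mm or tipped (distance of beaker from where it was at the start of the episode above 0.03 m or angle between beaker's own z axis and vertical above 0.5 rad).
It also fails if it takes over 72 s, if anything falls off the work surface, if the arm or the gripper's body presses on something with over 40 N, if the wrist force passes 120 N, or if a joint passes its speed limit or range.

ROBOT

A 6-joint arm with a two-finger parallel gripper is mounted at the origin on a cart in front of the work surface, level with it; the furniture and walls round the work are solid. World frame = base frame: x ahead of the robot, y to its left, z up, the work surface at z = 0. Lengths are in mm, angles in degrees, forces in N, time in s.
With the tool pointing down it reaches from about 350 to 850 mm from the base axis. Payload 8.1 kg.
Tool frame: the origin (TCP) lies midway between the tips of the shut fingers; the grasp point (between the pads) lies 19 mm behind it; z points along the fingers, y is the line along which they close (so a half turn about z gives the same grasp; the last joint's range is limited). The gripper opens to 85 mm and grips with 20 to 120 N. Pads are 22 mm wide; open, the fingers measure 114 mm over their backs; the gripper's body (76 mm by 85 mm) begins 54 mm behind the grasp point. The pads swing forward as they close: fully open they stand 13 mm farther back than shut.
Start: joints at [-72.674, 7.471, 85.268, -0, 87.261, -4.893], TCP at [226.912, -555.443, 231.292] pointing down, gripper open.
Joint ranges: [-169.43, 169.43], [-51.17, 129.36], [1.28, 143.12], [-76.62, 256.62], [0, 156.53], [-152.29, 152.29]. Speed limits (degrees/s): [136.94, 136.94, 159.86, 180, 180, 180].

INTERFACE

Orientations are given as [roll, pitch, yaw] about the fixed x, y, z axes, in that order (R = Rz(yaw) Ry(pitch) Rx(roll)).
In Python, from bench import r gives the robot as it stands. The module is installed in compiled form; this text tells all that it offers.
- The arm moves only by the tool jog_arm, never from a script. Its argument "rows" is a list of rows, each a list of 2 entries, a list of its own where there are three numbers: the shift along the tool's x, y, z in mm, then the turn, a rotation vector about the tool's x, y, z in rad. A call has 1 to 10 rows; each row is the pose to reach, as a shift and turn from the pose commanded when the call began, along the tool's axes at that moment; what a row does not reach only later rows make up. A row lasts 1/10 s, in which the tool goes at most 50 mm and 8.59 degrees, less where a joint would pass 70% of its speed; a pose out of reach is approached as far as the arm can. A call with a gripper value outside its range is refused whole. "grip" is the finger opening in mm, from 0 to 85.4, set as the call begins (left out, the last holds). The fingers move at their own pace and stop on an object; "force" is the grip in N (left out, the last holds). Time passes only in rows, so rows that repeat a pose let the fingers close. It gives the time, the measured TCP pose, the force, the opening and the grip force at its end, in the units of the state.
- r.sense(): the state, without advancing time (a new reading comes with each control period).
- r.snapshot(name): name is "side" or "top"; returns (picture, depth): 384x512x3 uint8, blue, green, red; 384x512 float32, mm along the optical axis (not along the pixel's ray), 0 where there is no reading.
- r.camera_params(name): a dict with "fx", "fy", "cx", "cy" (pixels), "pose" (4x4, takes a point from camera to world coordinates). Camera axes: x right, y down, z forward; pixel columns grow to the right and rows downward; lengths in mm; the calibration is good to about 2 mm. A picture is of the moment at which its call begins. camera_params takes no time and is no camera call.
- r.hand_in(): hands the job in; it is judged then, once.
The state is a dict: "time": time; "joint_pos": joint angles; "qd": joint speeds; "joint_efforts": joint torques, N m; "tool_pos": TCP position; "tcp_rot": TCP orientation; "ft_force": force on the tool from outside, world axes, zero at the start; "wrist_torque": the same for the moment, N m; "finger_gap": finger opening in mm; "grip_force": force on a finger pad.
Only numpy, scipy, OpenCV 4.12 (cv2) and the standard library are available. Lean on these libraries where they do the work, as an engineer would, in place of code of your own. Each camera call takes 0.05 s, during which the arm holds its last target. There are 200 camera calls.

## Working session

There is one attempt and no reset: what is moved stays moved. The work goes in short steps, Python scripts to look and compute and a tool call to move; the robot and the scene stay as the last step left them, time stands still between calls to the robot, and variables do not carry over. Pictures are saved under pics/ and viewed, at most 15 in all, crops included, and the job is handed in when it is done.

Besides the shell and the picture viewer there is one more tool, called after ">>>" as a command line: name --argument value ..., lists and objects as JSON in quotes. jog_arm: Moves the arm, as the interface text tells. Its arguments: {"type":"object","properties":{"rows":{"type":"array"},"grip":{"type":"number"},"force":{"type":"number"}},"required":["rows"]}

```bash
mkdir -p pics; python3 - <<'E'
from bench import r
import cv2,numpy as np
for n in("top","side"):
    p,d=r.snapshot(n); cv2.imwrite(f"pics/{n}0.png",p); np.save(f"{n}0.npy",d)
    c=r.camera_params(n); print(n,c['fx'],c['fy'],c['cx'],c['cy']); print(np.round(c['pose'],3))
s=r.sense(); print(s)
E
```

```text
top 417.7742207944719 417.7742207944719 262.28209685829563 198.18481582611844
[[ 1.800000e-02 -9.940000e-01  1.120000e-01  3.768080e+02]
 [-1.000000e+00 -2.000000e-02 -1.800000e-02 -3.750900e+01]
 [ 2.000000e-02 -1.110000e-01 -9.940000e-01  1.258201e+03]
 [ 0.000000e+00  0.000000e+00  0.000000e+00  1.000000e+00]]
side 443.6428957873774 443.6428957873774 252.44809237880926 194.01787848859917
[[-9.76000e-01 -1.11000e-01  1.87000e-01  2.72903e+02]
 [-2.18000e-01  5.42000e-01 -8.12000e-01  9.98668e+02]
 [-1.10000e-02 -8.33000e-01 -5.53000e-01  7.78154e+02]
 [ 0.00000e+00  0.00000e+00  0.00000e+00  1.00000e+00]]
{'time': 0.1, 'joint_pos': array([-7.26731744e+01,  7.51143294e+00,  8.53233402e+01,  1.47892131e-05,
        8.72609714e+01, -4.89372435e+00]), 'qd': array([-0.1070257 ,  0.10049107, -0.08650324,  0.16969406,  0.05807482,
        0.02239198]), 'joint_efforts': array([ 4.98167774e-04, -5.70952141e+01, -5.01942587e+01, -2.12096215e-04,
        8.15653388e-03,  1.09002183e-06]), 'tool_pos': array([ 226.77075412, -554.96308297,  230.33964865]), 'tcp_rot': array([-1.79904606e+02, -8.18246391e-03,  2.22205424e+01]), 'ft_force': array([-0.19256145,  0.15862834,  0.29371703]), 'wrist_torque': array([ 0.00774919, -0.03469879,  0.00614734]), 'grip_force': 0.0, 'finger_gap': 85.28266003072649}
```

View pics/top0.png

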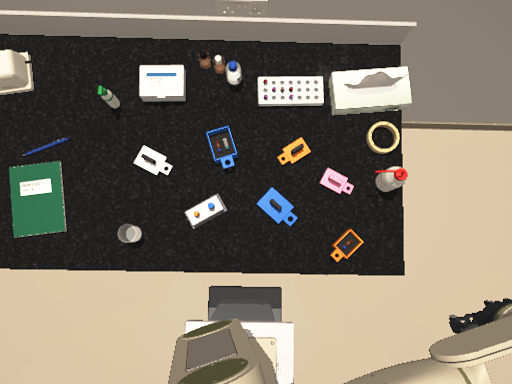

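View pics/side0.png

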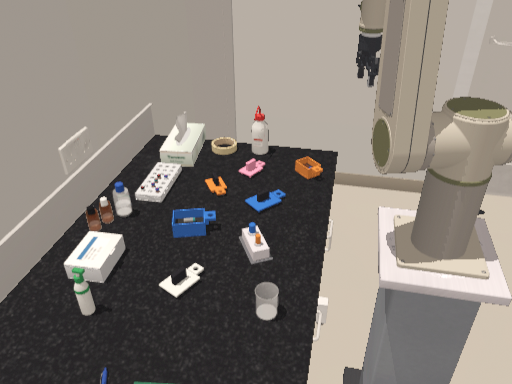

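Candidates in the top image:
- **Blue lid:** the plate with a black bar at (277,206). The open case with foam is at (222,146).
- **Orange lid:** (295,151). The pink look-alike at (336,181) stays put, and the open orange case is at (348,245).
- **Spare lid:** white, at (152,160).
- **Pins:** in the stand at (206,210), orange at (197,215) and blue at (211,206).

The wash bottle is at (392,180) and the beaker at (130,233). Next is a close crop to check these.

```bash
cat > fit.py <<'E'
from bench import r
import cv2,numpy as np
from scipy.optimize import minimize
S=8
def hsvmask(p,col):
    h=cv2.cvtColor(p,cv2.COLOR_BGR2HSV)
    lo,hi={'blue':((100,110,60),(125,255,255)),'orange':((5,150,80),(20,255,255))}[col]
    return cv2.inRange(h,lo,hi)
def proj(c,P):
    T=np.linalg.inv(c['pose']); q=np.c_[P,np.ones(len(P))]@T.T
    return np.c_[c['fx']*q[:,0]/q[:,2]+c['cx'],c['fy']*q[:,1]/q[:,2]+c['cy']]
def world(c,u,v,z):
    d=c['pose'][:3,:3]@np.array([(u-c['cx'])/c['fx'],(v-c['cy'])/c['fy'],1]); o=c['pose'][:3,3]
    return o+d*(z-o[2])/d[2]
def rect(x0,x1,y0,y1): return np.array([[x0,y0],[x1,y0],[x1,y1],[x0,y1]],float)
DIM={'blue':(90,70,30,34,44),'orange':(70,54,26,28,38)}
def parts(col,kind,z0=0):   # z0: height of origin; prisms (poly,zlo,zhi)
    L,W,e,w,H=DIM[col]; ear=rect(-L/2-e,-L/2+2,-w/2,w/2); pl=rect(-L/2,L/2,-W/2,W/2)
    if kind=='case': return [(pl,0,H),(ear,H-8,H)]
    return [(pl,z0+9,z0+15),(ear,z0+9,z0+15)]
def fit(cams,col,kind,guess,z0=0,blob=None):
    """cams: list of (img,params). returns x,y,yaw fits per cam"""
    P=parts(col,kind,z0); out=[]
    for p,c in cams:
        m=hsvmask(p,col); g=proj(c,np.array([[*guess[:2],z0+12 if kind=='lid' else 38]]))[0]
        m=cv2.morphologyEx(m,cv2.MORPH_CLOSE,np.ones((3,3)))
        n,lab,st,cen=cv2.connectedComponentsWithStats(m)
        k=1+min(range(n-1),key=lambda i:np.hypot(*(cen[i+1]-g))-0.02*min(st[i+1,4],500)); b=(lab==k).astype(np.uint8)
        cs,_=cv2.findContours(b,cv2.RETR_EXTERNAL,cv2.CHAIN_APPROX_NONE); b=cv2.drawContours(b*0,cs,-1,1,-1)
        x,y,w,h=st[k][:4]; x-=8;y-=8;w+=16;h+=16
        tgt=b[y:y+h,x:x+w].astype(float)
        def cost(a):
            cs,sn=np.cos(a[2]),np.sin(a[2]); R=np.array([[cs,-sn],[sn,cs]])
            im=np.zeros((h*S,w*S),np.uint8)
            for poly,zl,zh in P:
                q=poly@R.T+a[:2]; X=np.vstack([np.c_[q,[zl]*4],np.c_[q,[zh]*4]])
                hull=cv2.convexHull(((proj(c,X)-[x-.5,y-.5])*S).astype(np.float32))
                cv2.fillPoly(im,[np.round(hull).astype(np.int32)],1)
            f=cv2.resize(im.astype(np.float32),(w,h),interpolation=cv2.INTER_AREA)
            return ((f-tgt)**2).sum()
        best=None
        for y0 in ([guess[2]] if len(guess)>2 else [-.6,-.3,0,.3,.6]):
            s=minimize(cost,[*guess[:2],y0],method='Nelder-Mead',options=dict(initial_simplex=np.array([[*guess[:2],y0]]*4)+np.array([[0,0,0],[8,0,0],[0,8,0],[0,0,.15]]),xatol=.02,fatol=.02))
            if best is None or s.fun<best.fun: best=s
        out.append(np.r_[best.x,best.fun/ tgt.sum()])
    return np.array(out)
def cams(names=('top','side')): return [(r.snapshot(n)[0],r.camera_params(n)) for n in names]
E
python3 - <<'E'
from fit import *
np.set_printoptions(suppress=True,precision=3)
p=cv2.imread('pics/top0.png'); s=cv2.imread('pics/side0.png')
C=[(p,r.camera_params('top')),(s,r.camera_params('side'))]
for col,kind,u,v,z in [('blue','case',222,143,40),('blue','lid',275,205,12),('orange','case',349,243,34),('orange','lid',297,150,12)]:
    g=world(C[0][1],u,v,z)[:2]; print(col,kind,g); print(fit(C,col,kind,g))
for n,u,v in [('opin',197,214.5),('bpin',211.3,206),('stand',206,210)]: print(n,world(C[0][1],u,v,60)[:2])
cv2.imwrite('pics/crop1.png',cv2.resize(p[120:270,180:400],None,fx=3.6,fy=3.6,interpolation=cv2.INTER_CUBIC))
sc=cv2.resize(s[150:270,160:340],None,fx=4.4,fy=4.4,interpolation=cv2.INTER_CUBIC); cv2.imwrite('pics/crop2.png',sc)
E
```

```text
blue case [676.363  63.149]
[[677.329  65.989   0.322   0.035]
 [674.318  63.739   0.31    0.036]]
blue lid [497.041 -98.54 ]
[[498.132 -97.307   0.843   0.039]
 [493.708 -98.518   0.835   0.248]]
orange case [ 387.493 -315.746]
[[ 386.879 -312.976   -0.79     0.035]
 [ 383.892 -316.228   -0.78     0.029]]
orange lid [ 666.651 -163.197]
[[ 666.995 -159.853   -0.987    0.042]
 [ 663.757 -162.378   -0.985    0.179]]
opin [460.683 127.028]
bpin [485.927  86.924]
stand [474.108 101.735]
```

View pics/crop1.png

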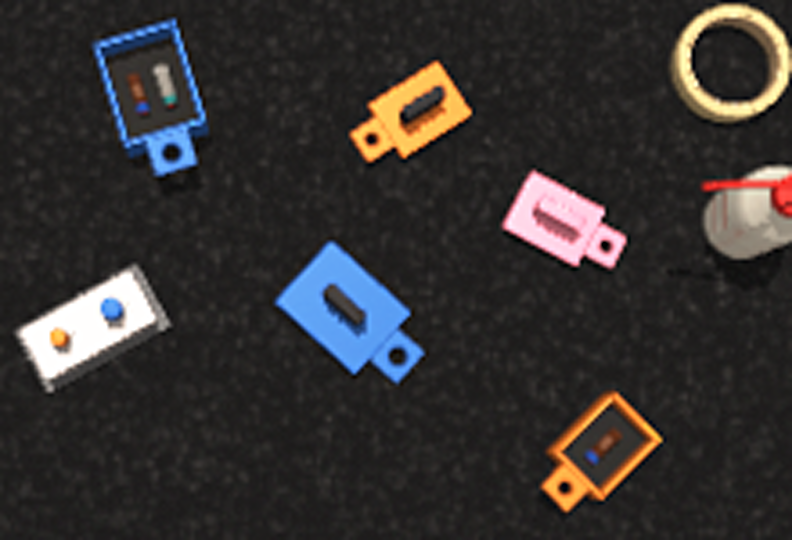

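View pics/crop2.png

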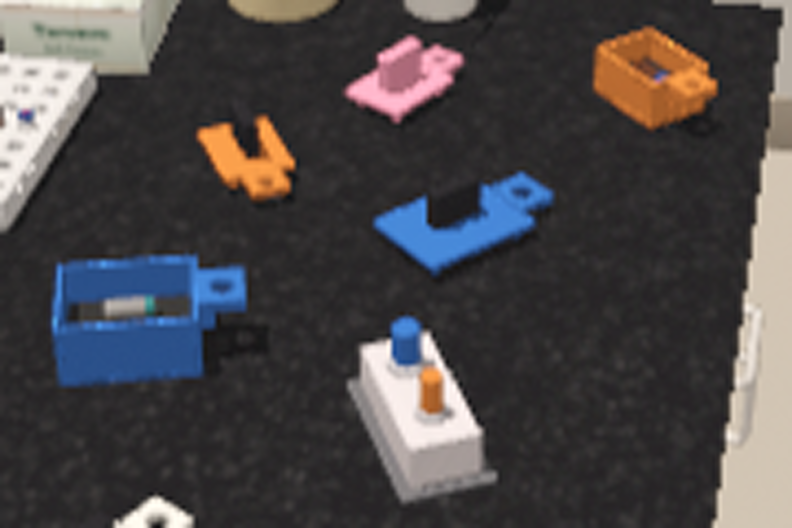

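The crops confirm the choice. The blue lid is at crop 1 (345,305) and the orange lid at (422,108). The pink look-alike is at (555,218). The cases with holed ears are at (150,85) and (605,440), and the pins at (60,338) orange and (112,310) blue. First reach is the blue lid.

```bash
cat > go.py <<'E'
import json,os,sys,numpy as np
# commanded pose tracked as x,y,z,yaw(deg); tool points straight down
def go(x,y,z,yaw):
    p=json.load(open('cmd.json')) if os.path.exists('cmd.json') else [226.912,-555.443,231.292,22.219]
    a=np.radians(p[3]); d=np.array([x-p[0],y-p[1]])
    s=np.round([d@[np.cos(a),np.sin(a)],d@[np.sin(a),-np.cos(a)],p[2]-z],1)
    t=round(-np.radians((yaw-p[3]+180)%360-180),3)
    print('row',[s.tolist(),[0,0,t]],'mm/50',np.linalg.norm(s)/50,'deg/8.59',abs(np.degrees(t))/8.59)
    n=[p[0]+s[0]*np.cos(a)+s[1]*np.sin(a),p[1]+s[0]*np.sin(a)-s[1]*np.cos(a),p[2]-s[2],p[3]-np.degrees(t)]
    json.dump(n,open('cmd.json','w')); print('cmd',np.round(n,2))
if __name__=='__main__':
    v=list(map(float,sys.argv[1:]))
    for i in range(0,len(v),4): go(*v[i:i+4])
E
python3 go.py 496.6 -98.6 120 48.2 496.6 -98.6 19 48.2
```

```text
row [[422.4, -320.9, 111.3], [0, 0, np.float64(-0.453)]] mm/50 10.840410693327074 deg/8.59 3.0215352874768677
cmd [496.6  -98.64 119.99  48.17]
row [[0.0, -0.0, 101.0], [0, 0, np.float64(-0.0)]] mm/50 2.02 deg/8.59 0.0
cmd [496.6  -98.64  18.99  48.17]
```

>>> jog_arm --rows '[[[338,-257,60],[0,0,0]],[[338,-257,60],[0,0,0]],[[338,-257,60],[0,0,0]],[[338,-257,60],[0,0,0]],[[338,-257,60],[0,0,0]],[[338,-257,60],[0,0,0]],[[338,-257,60],[0,0,0]],[[338,-257,60],[0,0,0]],[[338,-257,60],[0,0,0]],[[338,-257,60],[0,0,0]]]' --grip 50

```text
time: 1.1
tool_pos: [443.4, -186.2, 170.1]
tcp_rot: [-179.9, 0.0, 22.5]
ft_force: [-0.2, -0.6, 0.5]
finger_gap: 49.8
grip_force: 0.0
```

```bash
python3 - <<'E'
from bench import r
import numpy as np,json
s=r.sense();print(s['time'],s['tool_pos'],s['tcp_rot'],s['finger_gap'],s['ft_force'])
a=np.radians(22.219);json.dump([226.912+338*np.cos(a)-257*np.sin(a),-555.443+338*np.sin(a)+257*np.cos(a),171.292,22.219],open('cmd.json','w'))
E
cat cmd.json; python3 go.py 496.6 -98.6 70 48.2 496.6 -98.6 19 48.2
```

```text
1.1 [ 443.37371659 -186.19688219  170.14936836] [-1.79873271e+02  1.83304016e-02  2.24702929e+01] 49.7684634241424 [-0.18058649 -0.57325515  0.52496218]
[442.62990649623146, -189.71251888462567, 171.292, 22.219]row [[84.4, -63.9, 101.3], [0, 0, np.float64(-0.453)]] mm/50 2.9304102101924228 deg/8.59 3.0215352874768677
cmd [496.6  -98.64  69.99  48.17]
row [[0.0, -0.0, 51.0], [0, 0, np.float64(-0.0)]] mm/50 1.02 deg/8.59 0.0
cmd [496.6  -98.64  18.99  48.17]
```

>>> jog_arm --rows '[[[84.4,-63.9,101.3],[0,0,-0.453]],[[84.4,-63.9,101.3],[0,0,-0.453]],[[84.4,-63.9,101.3],[0,0,-0.453]],[[84.4,-63.9,101.3],[0,0,-0.453]],[[84.4,-63.9,101.3],[0,0,-0.453]],[[84.4,-63.9,130],[0,0,-0.453]],[[84.4,-63.9,145],[0,0,-0.453]],[[84.4,-63.9,152.3],[0,0,-0.453]],[[84.4,-63.9,152.3],[0,0,-0.453]],[[84.4,-63.9,152.3],[0,0,-0.453]]]'

```text
time: 2.1
tool_pos: [497.4, -99.7, 20.4]
tcp_rot: [179.9, -0.0, 48.1]
ft_force: [-0.2, -0.2, 0.9]
finger_gap: 49.8
grip_force: 0.0
```

>>> jog_arm --rows '[[[0,0,0],[0,0,0]],[[0,0,0],[0,0,0]],[[0,0,0],[0,0,0]],[[0,0,0],[0,0,0]],[[0,0,0],[0,0,0]],[[0,0,0],[0,0,0]],[[0,0,0],[0,0,0]]]' --grip 5 --force 50

```text
time: 2.8
tool_pos: [497.3, -98.9, 19.8]
tcp_rot: [179.9, -0.0, 48.2]
ft_force: [-0.1, -0.1, 6.5]
finger_gap: 11.1
grip_force: 51.2
```

```bash
python3 - <<'E'
from fit import *
np.set_printoptions(suppress=True,precision=3)
s=r.sense();print(s['tool_pos'],s['tcp_rot'],s['finger_gap'],s['ft_force'])
C=cams(); print(fit(C,'blue','lid',[498,-97,.84]))
cv2.imwrite('pics/g1.png',np.hstack([cv2.resize(C[0][0][150:250,220:320],None,fx=4,fy=4),cv2.resize(C[1][0][150:250,220:320],None,fx=4,fy=4)]))
E
```

```text
[497.326 -98.87   19.828] [179.924  -0.028  48.184] 11.143734648669419 [-0.086 -0.082  6.528]
[[ 502.241 -102.838    0.748    1.174]
 [ 496.017  -99.92     0.826    0.269]]
```

View pics/g1.png

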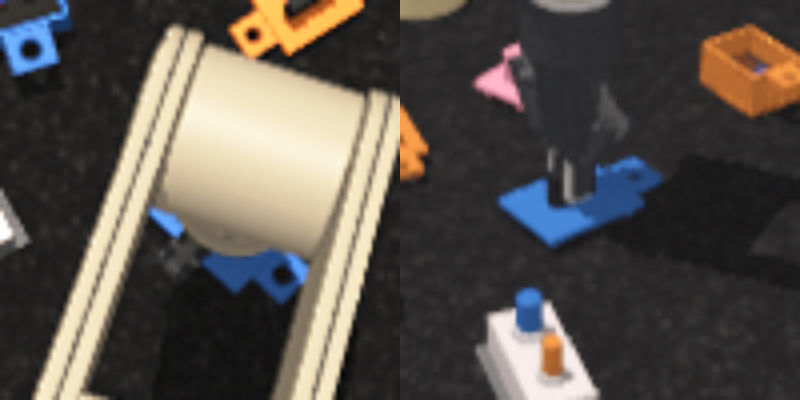

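```bash
sed -i 's/t=round(-np.radians(\(.*\)),3)$/t=round(float(-np.radians(\1)),3)/' go.py; python3 go.py 496.6 -98.6 99 48.2 675.8 64.9 99 18.1 675.8 64.9 70 18.1
```

```text
row [[0.0, -0.0, -80.0], [0, 0, -0.0]] mm/50 1.6 deg/8.59 0.0
cmd [496.6  -98.64  98.99  48.17]
row [[241.4, 24.5, -0.0], [0, 0, 0.525]] mm/50 4.852801665017848 deg/8.59 3.5017793066784892
cmd [675.84  64.9   98.99  18.09]
row [[-0.0, -0.0, 29.0], [0, 0, -0.0]] mm/50 0.58 deg/8.59 0.0
cmd [675.84  64.9   69.99  18.09]
```

>>> jog_arm --rows '[[[0,0,-15],[0,0,0]],[[0,0,-45],[0,0,0]],[[0,0,-80],[0,0,0]],[[40,4,-80],[0,0,0.087]],[[80,8.1,-80],[0,0,0.175]],[[120.7,12.2,-80],[0,0,0.262]],[[160,16.3,-80],[0,0,0.35]],[[200,20.4,-80],[0,0,0.44]],[[230,23.5,-80],[0,0,0.5]],[[241.4,24.5,-80],[0,0,0.525]]]'

```text
time: 3.9
tool_pos: [677.0, 67.5, 98.1]
tcp_rot: [-180.0, 0.0, 18.1]
ft_force: [-1.4, -0.4, -0.4]
finger_gap: 11.1
grip_force: 50.2
```

>>> jog_arm --rows '[[[0,0,0],[0,0,0]],[[0,0,15],[0,0,0]],[[0,0,29],[0,0,0]],[[0,0,29],[0,0,0]],[[0,0,29],[0,0,0]],[[0,0,29],[0,0,0]]]'

```text
time: 4.5
tool_pos: [675.9, 64.5, 70.3]
tcp_rot: [180.0, -0.0, 18.1]
ft_force: [1.2, -0.1, -1.5]
finger_gap: 11.1
grip_force: 50.2
```

```bash
python3 - <<'E'
from fit import *
np.set_printoptions(suppress=True,precision=3)
s=r.sense();print(s['tool_pos'],s['tcp_rot'],s['finger_gap'],s['ft_force'])
C=cams()
cv2.imwrite('pics/t2.png',C[0][0]);cv2.imwrite('pics/s2.png',C[1][0])
c=C[1][1]; z=s['tool_pos'][2]-19; y=np.radians(s['tcp_rot'][2])
print(fit(C[1:],'blue','lid',[675.8,64.9,y],z))
im=C[1][0].copy()
sc=8; x0,y0=165,190; big=cv2.resize(im[y0:y0+62,x0:x0+98],None,fx=sc,fy=sc,interpolation=cv2.INTER_CUBIC)
# overlay predicted lid outline (assuming centred) in green
R=np.array([[np.cos(y),-np.sin(y)],[np.sin(y),np.cos(y)]])
for poly,_,zh in parts('blue','lid',z):
    q=proj(c,np.c_[poly@R.T+s['tool_pos'][:2],[zh]*4]); cv2.polylines(big,[np.round((q-[x0-.5,y0-.5])*sc).astype(int)],1,(0,255,0),1)
R=np.array([[np.cos(.31),-np.sin(.31)],[np.sin(.31),np.cos(.31)]])
for poly,_,zh in parts('blue','case'):
    q=proj(c,np.c_[poly@R.T+[674.3,63.7],[zh]*4]); cv2.polylines(big,[np.round((q-[x0-.5,y0-.5])*sc).astype(int)],1,(0,0,255),1)
cv2.imwrite('pics/g2.png',big)
E
```

```text
[675.865  64.485  70.327] [179.994  -0.019  18.071] 11.09248669152282 [ 1.154 -0.074 -1.47 ]
[[657.208 105.133   0.566   0.43 ]]
```

View pics/g2.png

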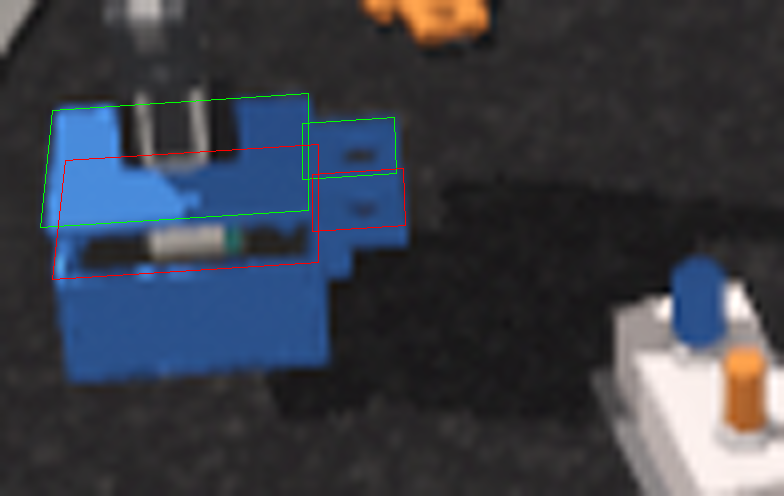

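The lid hangs level over the case, with its hole at (361,156) and the case hole at (363,210). I'll measure the edge offsets at sub-pixel level.

```bash
python3 - <<'E'
from fit import *
p=cv2.imread('pics/s2.png'); c=r.camera_params('side'); g=p[:,:,0].astype(float)-.6*p[:,:,2]
def edge(row,lo,hi,right):
    v=g[row,lo:hi]; t=(v[:3].mean()+v[-3:].mean())/2
    idx=[i for i in range(len(v)-1) if (v[i]-t)*(v[i+1]-t)<=0]; i=idx[-1] if right else idx[0]
    return lo+i+(v[i]-t)/(v[i]-v[i+1])
def line(a,b,row):  # image col of segment a-b at row
    return a[0]+(b[0]-a[0])*(row-a[1])/(b[1]-a[1])
def seg(pose,pts,z):
    cs,sn=np.cos(pose[2]),np.sin(pose[2]); q=np.array(pts)@np.array([[cs,sn],[-sn,cs]])+pose[:2]
    s=proj(c,np.c_[q,z]); return s
lid=[675.87,64.49,np.radians(18.07)]; case=[674.32,63.74,.31]; z0=50.5
print('z',z0)
for nm,pose,zt,er,pr in [('lid',lid,z0+15,range(206,211),range(207,217)),('case',case,44,range(213,218),[])]:
    s=seg(pose,[[-75,17],[-75,-17]],[zt,zt]); print(nm,'ear',s[:,1],[round(edge(k,206,225,1)-line(*s,k),2) for k in er])
    s=seg(pose,[[45,35],[45,-35]],[zt,zt]); print(nm,'pl',s[:,1],[round(edge(k,164,178,0)-line(*s,k),2) for k in pr])
s=seg(case,[[45,35],[45,35]],[44,0]); print('case corner',s.round(1).tolist(),[round(edge(k,165,180,0)-line(*s,k),2) for k in range(226,234)])
a=seg(case,[[0,0]],[44])[0]; 
for d in ([1,0],[0,1]): print('px per mm',seg([case[0]+d[0],case[1]+d[1],case[2]],[[0,0]],[44])[0]-a)
E
```

```text
z 50.5
lid ear [211.37088296 204.33620644] [np.float64(0.63), np.float64(0.64), np.float64(0.64), np.float64(0.71), np.float64(0.71)]
lid pl [218.16477643 203.4372658 ] [np.float64(0.54), np.float64(0.58), np.float64(0.57), np.float64(0.46), np.float64(0.35), np.float64(0.34), np.float64(0.43), np.float64(0.38), np.float64(0.42), np.float64(0.54)]
case ear [217.6560238  210.54267249] [np.float64(0.11), np.float64(0.32), np.float64(0.43), np.float64(0.39), np.float64(0.43)]
case pl [224.36543511 209.48913943] []
case corner [[171.0, 224.4], [172.8, 237.0]] [np.float64(0.2), np.float64(0.26), np.float64(0.27), np.float64(0.07), np.float64(0.06), np.float64(0.29), np.float64(0.28), np.float64(0.2)]
px per mm [-0.33933876 -0.04300702]
px per mm [-0.12007032  0.2081172 ]
```

```bash
python3 go.py 675 64.2 60 18.1
```

```text
row [[-1.0, 0.4, 10.0], [0, 0, -0.0]] mm/50 0.2011566553708825 deg/8.59 0.0
cmd [675.01  64.21  59.99  18.09]
```

>>> jog_arm --rows '[[[-1,0.4,0],[0,0,0]],[[-1,0.4,3],[0,0,0]],[[-1,0.4,6],[0,0,0]],[[-1,0.4,8],[0,0,0]],[[-1,0.4,10],[0,0,0]],[[-1,0.4,10],[0,0,0]]]'

```text
time: 5.2
tool_pos: [674.6, 64.3, 59.3]
tcp_rot: [-180.0, 0.1, 18.1]
ft_force: [0.3, -0.1, -1.8]
finger_gap: 11.2
grip_force: 50.2
```

>>> jog_arm --rows '[[[0,0,2],[0,0,0]],[[0,0,4],[0,0,0]],[[0,0,5.5],[0,0,0]],[[0,0,6.5],[0,0,0]],[[0,0,6.5],[0,0,0]],[[0,0,6.5],[0,0,0]]]'

```text
time: 5.8
tool_pos: [675.2, 64.4, 55.1]
tcp_rot: [180.0, -0.0, 18.1]
ft_force: [-6.3, 0.1, 8.8]
finger_gap: 11.1
grip_force: 51.6
```

```bash
python3 - <<'E'
from fit import *
s=r.sense();print(s['tool_pos'],s['tcp_rot'],s['ft_force'],s['wrist_torque'])
E
```

```text
[675.20556037  64.38116022  55.09213521] [ 1.79995655e+02 -2.69734547e-02  1.81019729e+01] [-6.34419021  0.12251977  8.82859597] [ 0.06383025  0.992258   -0.035183  ]
```

>>> jog_arm --rows '[[[0,0,0],[0,0,0]],[[0,0,0],[0,0,0]],[[0,0,0],[0,0,0]],[[0,0,-10],[0,0,0]],[[0,0,-40],[0,0,0]],[[0,0,-80],[0,0,0]],[[0,0,-80],[0,0,0]]]' --grip 50

```text
time: 6.5
tool_pos: [679.3, 64.3, 142.0]
tcp_rot: [179.8, -0.6, 18.1]
ft_force: [1.2, -0.9, 1.7]
finger_gap: 50.0
grip_force: 0.0
```

```bash
python3 - <<'E'
from fit import *
import json
json.dump([675.01,64.21,133.5,18.09],open('cmd.json','w'))
np.set_printoptions(suppress=True,precision=3)
s=r.sense();print(s['tool_pos'],s['tcp_rot'][2],s['ft_force'])
E
python3 go.py 665.5 -161.1 130 40 665.5 -161.1 90 123.4
```

```text
[679.31   64.282 142.045] 18.096990243893025 [ 1.199 -0.94   1.651]
row [[-79.0, 211.2, 3.5], [0, 0, -0.382]] mm/50 4.510374263849952 deg/8.59 2.547961324097491
cmd [ 665.49 -161.08  130.     39.98]
row [[-0.0, 0.0, 40.0], [0, 0, -1.456]] mm/50 0.8 deg/8.59 9.711601277188343
cmd [ 665.49 -161.08   90.    123.4 ]
```

```bash
echo "[675.01,64.21,133.5,18.09]">cmd.json
python3 go.py 664.4 -161.6 110 95 664.4 -161.6 60 123.4 664.4 -161.6 19.5 123.4
```

```text
row [[-80.2, 211.4, 23.5], [0, 0, -1.342]] mm/50 4.546394175607742 deg/8.59 8.951214913452443
cmd [ 664.42 -161.64  110.     94.98]
row [[0.0, -0.0, 50.0], [0, 0, -0.496]] mm/50 1.0 deg/8.59 3.3083476878333915
cmd [ 664.42 -161.64   60.    123.4 ]
row [[0.0, 0.0, 40.5], [0, 0, -0.0]] mm/50 0.81 deg/8.59 0.0
cmd [ 664.42 -161.64   19.5   123.4 ]
```

>>> jog_arm --rows '[[[-80.2,211.4,0],[0,0,-1.342]],[[-80.2,211.4,0],[0,0,-1.342]],[[-80.2,211.4,0],[0,0,-1.342]],[[-80.2,211.4,0],[0,0,-1.342]],[[-80.2,211.4,23.5],[0,0,-1.342]],[[-80.2,211.4,23.5],[0,0,-1.342]],[[-80.2,211.4,23.5],[0,0,-1.342]],[[-80.2,211.4,23.5],[0,0,-1.342]],[[-80.2,211.4,23.5],[0,0,-1.342]],[[-80.2,211.4,23.5],[0,0,-1.342]]]'

```text
time: 7.5
tool_pos: [664.6, -161.8, 110.4]
tcp_rot: [180.0, 0.0, 95.1]
ft_force: [0.2, 0.7, -0.4]
finger_gap: 50.3
grip_force: 0.0
```

>>> jog_arm --rows '[[[0,0,10],[0,0,-0.496]],[[0,0,20],[0,0,-0.496]],[[0,0,35],[0,0,-0.496]],[[0,0,50],[0,0,-0.496]],[[0,0,65],[0,0,-0.496]],[[0,0,80],[0,0,-0.496]],[[0,0,88],[0,0,-0.496]],[[0,0,90.5],[0,0,-0.496]],[[0,0,90.5],[0,0,-0.496]],[[0,0,90.5],[0,0,-0.496]]]'

```text
time: 8.5
tool_pos: [665.1, -161.8, 20.4]
tcp_rot: [180.0, 0.1, 123.4]
ft_force: [-0.1, 0.8, -0.3]
finger_gap: 49.9
grip_force: 0.0
```

```bash
python3 - <<'E'
from fit import *
np.set_printoptions(suppress=True,precision=3)
s=r.sense();print(s['tool_pos'],s['tcp_rot'],s['ft_force'])
C=cams()
print(fit(C[:1],'blue','lid',[677,66,.32],35))
a=C[0][0][110:185,185:325];b=C[1][0][150:240,160:290]
cv2.imwrite('pics/g3.png',np.vstack([cv2.resize(a,(560,300),interpolation=2),cv2.resize(b,(433,300),interpolation=2)[:,:433] if 0 else cv2.copyMakeBorder(cv2.resize(b,(433,300),interpolation=2),0,0,0,127,0)]))
E
```

```text
[ 665.05  -161.822   20.367] [179.954   0.055 123.371] [-0.11   0.776 -0.305]
[[676.459  65.543   0.321   0.077]]
```

View pics/g3.png

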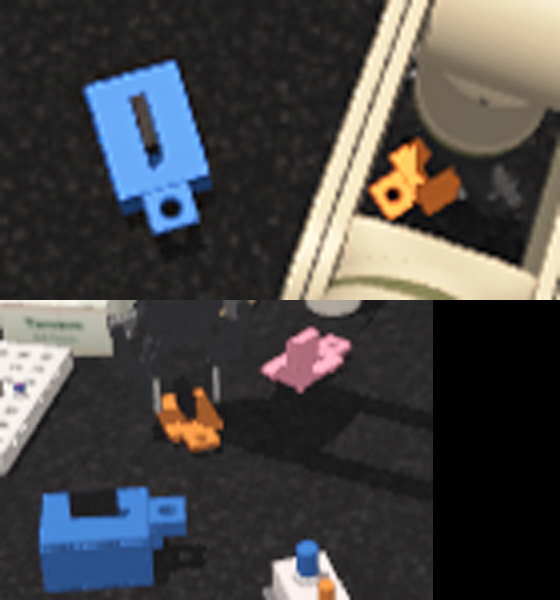

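>>> jog_arm --rows '[[[0,0,0],[0,0,0]],[[0,0,0],[0,0,0]],[[0,0,0],[0,0,0]],[[0,0,0],[0,0,0]],[[0,0,0],[0,0,0]],[[0,0,0],[0,0,0]],[[0,0,0],[0,0,0]]]' --grip 5

```text
time: 9.3
tool_pos: [664.7, -161.7, 19.8]
tcp_rot: [180.0, 0.0, 123.4]
ft_force: [-0.8, 0.6, 4.6]
finger_gap: 10.8
grip_force: 51.1
```

```bash
python3 go.py 664.42 -161.64 99.5 123.4 384.3 -315.3 99.5 135 384.3 -315.3 65 135; python3 -c "
from bench import r
print(r.sense()['tool_pos'])"
```

```text
row [[0.0, 0.0, -80.0], [0, 0, -0.0]] mm/50 1.6 deg/8.59 0.0
cmd [ 664.42 -161.64   99.5   123.4 ]
row [[25.9, -318.4, 0.0], [0, 0, -0.202]] mm/50 6.389033416722751 deg/8.59 1.3473512760934379
cmd [ 384.34 -315.29   99.5   134.97]
row [[0.0, -0.0, 34.5], [0, 0, -0.0]] mm/50 0.69 deg/8.59 0.0
cmd [ 384.34 -315.29   65.    134.97]
[ 664.68497404 -161.68716805   19.84113724]
```

>>> jog_arm --rows '[[[0,0,-15],[0,0,0]],[[0,0,-45],[0,0,0]],[[0,0,-80],[0,0,0]],[[4,-48,-80],[0,0,-0.03]],[[8,-96,-80],[0,0,-0.06]],[[12,-145,-80],[0,0,-0.09]],[[16,-194,-80],[0,0,-0.12]],[[20,-243,-80],[0,0,-0.15]],[[23.5,-290,-80],[0,0,-0.18]],[[25.9,-318.4,-80],[0,0,-0.202]]]'

```text
time: 10.3
tool_pos: [381.6, -316.4, 100.0]
tcp_rot: [-180.0, -0.0, 135.0]
ft_force: [0.8, -0.1, -0.2]
finger_gap: 11.1
grip_force: 50.6
```

>>> jog_arm --rows '[[[0,0,10],[0,0,0]],[[0,0,25],[0,0,0]],[[0,0,34.5],[0,0,0]],[[0,0,34.5],[0,0,0]],[[0,0,34.5],[0,0,0]],[[0,0,34.5],[0,0,0]]]'

```text
time: 10.9
tool_pos: [385.1, -315.4, 65.6]
tcp_rot: [180.0, 0.0, 135.0]
ft_force: [0.0, -0.2, -0.3]
finger_gap: 10.8
grip_force: 50.6
```

```bash
python3 - <<'E'
from fit import *
s=r.sense();print(s['tool_pos'],s['tcp_rot'],s['ft_force'])
C=cams(); cv2.imwrite('pics/t3.png',C[0][0]);cv2.imwrite('pics/s3.png',C[1][0])
c=C[1][1]; T=s['tool_pos']; z=T[2]-19.84; im=C[1][0]; sc=10; x0,y0=270,130
big=cv2.resize(im[y0:y0+56,x0:x0+76],None,fx=sc,fy=sc,interpolation=cv2.INTER_CUBIC)
def draw(kind,x,y,a,z0,col):
    R=np.array([[np.cos(a),-np.sin(a)],[np.sin(a),np.cos(a)]])
    for poly,_,zh in parts('orange',kind,z0):
        q=proj(c,np.c_[poly@R.T+[x,y],[zh]*4]); cv2.polylines(big,[np.round((q-[x0-.5,y0-.5])*sc).astype(int)],1,col,1)
# shift lid prediction into the side camera frame (-.4,-.6)
draw('lid',T[0]-.4,T[1]-.6,np.radians(s['tcp_rot'][2]-180),z,(0,255,0)); draw('case',383.9,-316.2,-.78,0,(0,0,255))
cv2.imwrite('pics/g4.png',big)
E
```

```text
[ 385.05349246 -315.36634119   65.63027326] [1.79997896e+02 4.35896367e-02 1.35016084e+02] [ 0.03094324 -0.22470797 -0.33000937]
```

View pics/g4.png

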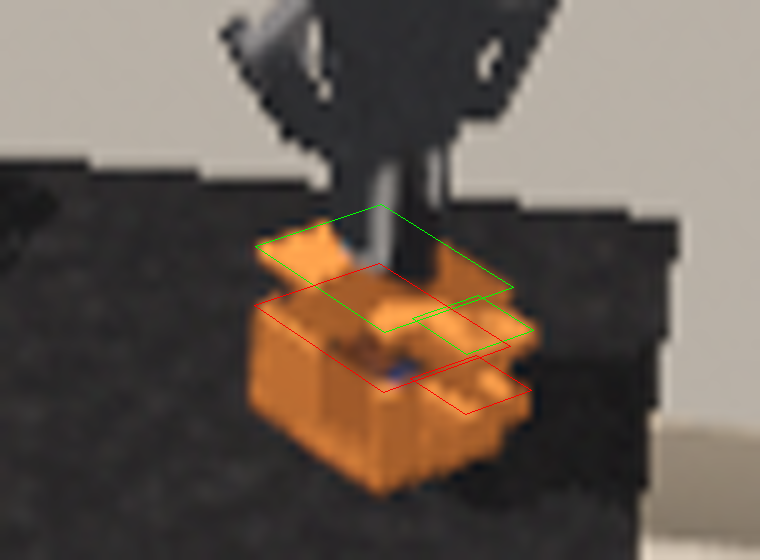

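>>> jog_arm --rows '[[[-0.3,0,3],[0,0,0]],[[-0.3,0,6],[0,0,0]],[[-0.3,0,9],[0,0,0]],[[-0.3,0,11],[0,0,0]],[[-0.3,0,11],[0,0,0]],[[-0.3,0,11],[0,0,0]]]'

```text
time: 11.6
tool_pos: [384.5, -315.3, 53.8]
tcp_rot: [180.0, -0.0, 135.0]
ft_force: [0.6, -0.0, -1.3]
finger_gap: 11.2
grip_force: 50.5
```

Feet are about 4 mm inside the rim with no contact force, so I'll seat it.

>>> jog_arm --rows '[[[0,0,2],[0,0,0]],[[0,0,4],[0,0,0]],[[0,0,5.5],[0,0,0]],[[0,0,6.5],[0,0,0]],[[0,0,6.5],[0,0,0]],[[0,0,6.5],[0,0,0]]]'

```text
time: 12.2
tool_pos: [384.9, -315.5, 48.9]
tcp_rot: [180.0, 0.0, 135.0]
ft_force: [-4.0, 7.6, 14.4]
finger_gap: 11.2
grip_force: 52.9
```

>>> jog_arm --rows '[[[0,0,0],[0,0,0]],[[0,0,0],[0,0,0]],[[0,0,0],[0,0,0]],[[0,0,-10],[0,0,0]],[[0,0,-40],[0,0,0]],[[0,0,-80],[0,0,0]],[[0,0,-90],[0,0,0]],[[0,0,-90],[0,0,0]]]' --grip 40

```text
time: 13.0
tool_pos: [386.0, -317.0, 140.6]
tcp_rot: [-180.0, 0.3, 135.0]
ft_force: [0.3, -0.9, -0.2]
finger_gap: 39.7
grip_force: 0.0
```

```bash
python3 - <<'E'
from fit import *
import json
np.set_printoptions(suppress=True,precision=2)
json.dump([384.55,-315.5,137.5,134.97],open('cmd.json','w'))
th=np.linspace(0,2*np.pi,48)
for nm,corr in (('top',(-2.6,-1.5)),('side',(.4,.7))):
    p=cv2.imread(f'pics/{nm}0.png'); c=r.camera_params(nm)
    for col,g,rad in (('orange',(459,126),7),('blue',(484,86),9)):
        m=hsvmask(p,col); x,y=np.round(proj(c,np.array([[*g,51]]))[0]).astype(int); x-=11;y-=11
        t=m[y:y+22,x:x+22]/255.
        def cost(a):
            q=np.c_[a[0]+rad*np.cos(th),a[1]+rad*np.sin(th)]
            h=cv2.convexHull(((proj(c,np.vstack([np.c_[q,38+0*th],np.c_[q,64+0*th]]))-[x-.5,y-.5])*16).astype(np.float32))
            im=np.zeros((352,352),np.uint8); cv2.fillPoly(im,[np.round(h).astype(int)],1)
            return ((cv2.resize(im.astype(np.float32),(22,22),interpolation=cv2.INTER_AREA)-t)**2).sum()
        s=minimize(cost,g,method='Nelder-Mead',options=dict(initial_simplex=np.array(g)+[[0,0],[5,0],[0,5]]))
        print(nm,col,s.x,'corrected',s.x+corr,s.fun,t.sum())
E
```

```text
top orange [464.31 131.45] corrected [461.71 129.95] 7.246917724609375 15.0
top blue [488.08  90.32] corrected [485.48  88.82] 6.254425048828125 28.0
side orange [461.64 130.37] corrected [462.04 131.07] 15.030670166015625 37.0
side blue [486.98  85.96] corrected [487.38  86.66] 6.0809783935546875 65.0
```

```bash
python3 go.py 461.9 130.5 110 120 461.9 130.5 40 120
```

```text
row [[260.9, 369.9, 27.5], [0, 0, 0.261]] mm/50 9.069753469637417 deg/8.59 1.7408845696058775
cmd [461.86 130.5  110.   120.02]
row [[-0.0, 0.0, 70.0], [0, 0, 0.0]] mm/50 1.4 deg/8.59 0.0
cmd [461.86 130.5   40.   120.02]
```

>>> jog_arm --rows '[[[13,18,0],[0,0,0.02]],[[43,61,5],[0,0,0.05]],[[73,104,10],[0,0,0.08]],[[103,146,15],[0,0,0.12]],[[133,189,20],[0,0,0.15]],[[163,231,25],[0,0,0.18]],[[193,274,27.5],[0,0,0.21]],[[223,316,27.5],[0,0,0.24]],[[248,352,27.5],[0,0,0.261]],[[260.9,369.9,27.5],[0,0,0.261]]]'

```text
time: 14.0
tool_pos: [460.7, 133.5, 108.4]
tcp_rot: [-179.9, -0.1, 120.1]
ft_force: [0.4, -0.3, -0.4]
finger_gap: 40.0
grip_force: 0.0
```

>>> jog_arm --rows '[[[0,0,0],[0,0,0]],[[0,0,15],[0,0,0]],[[0,0,30],[0,0,0]],[[0,0,45],[0,0,0]],[[0,0,60],[0,0,0]],[[0,0,68],[0,0,0]],[[0,0,70],[0,0,0]],[[0,0,70],[0,0,0]],[[0,0,70],[0,0,0]]]'

```text
time: 14.9
tool_pos: [462.3, 130.4, 40.6]
tcp_rot: [180.0, 0.0, 120.0]
ft_force: [0.7, 0.8, -0.0]
finger_gap: 40.2
grip_force: 0.0
```

```bash
python3 - <<'E'
from fit import *
s=r.sense();print(s['tool_pos'],s['tcp_rot'],s['ft_force'])
C=cams(); cv2.imwrite('pics/g5.png',np.hstack([cv2.resize(C[0][0][180:240,170:240],(420,360),interpolation=2),cv2.resize(C[1][0][210:280,220:290],(360,360),interpolation=2)]))
E
```

```text
[462.31185962 130.43039332  40.587476  ] [1.79953645e+02 1.92531108e-02 1.20015307e+02] [ 0.74653488  0.83160933 -0.01014185]
```

View pics/g5.png

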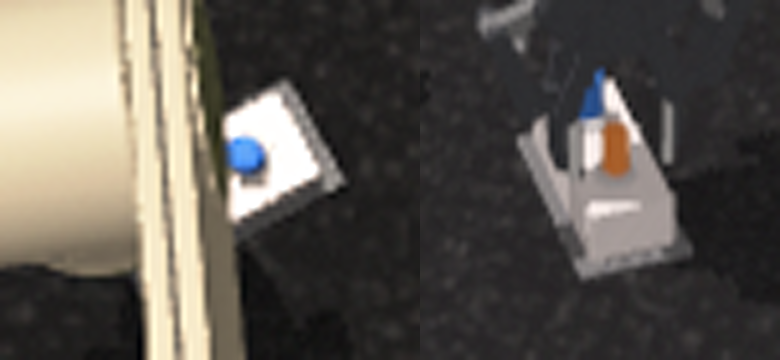

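>>> jog_arm --rows '[[[0,0,0],[0,0,0]],[[0,0,0],[0,0,0]],[[0,0,0],[0,0,0]],[[0,0,0],[0,0,0]],[[0,0,0],[0,0,0]],[[0,0,0],[0,0,0]]]' --grip 5 --force 40

```text
time: 15.6
tool_pos: [462.2, 130.6, 40.5]
tcp_rot: [180.0, 0.0, 120.0]
ft_force: [-0.9, -0.7, 4.7]
finger_gap: 12.3
grip_force: 39.0
```

```bash
python3 go.py 461.86 130.5 150 120 349.8 -280.5 150 120 349.8 -280.5 85 120; python3 -c "
from bench import r
s=r.sense();print(s['tool_pos'],s['ft_force'])"
```

```text
row [[-0.0, 0.0, -110.0], [0, 0, 0.0]] mm/50 2.2 deg/8.59 0.0
cmd [461.86 130.5  150.   120.02]
row [[-299.8, -302.6, 0.0], [0, 0, 0.0]] mm/50 8.519314526415844 deg/8.59 0.0
cmd [ 349.81 -280.46  150.    120.02]
row [[-0.0, -0.0, 65.0], [0, 0, 0.0]] mm/50 1.3 deg/8.59 0.0
cmd [ 349.81 -280.46   85.    120.02]
[462.20533302 130.55980199  40.51224921] [-0.93584111 -0.74661339  4.70784399]
```

>>> jog_arm --rows '[[[0,0,-10],[0,0,0]],[[0,0,-30],[0,0,0]],[[0,0,-60],[0,0,0]],[[0,0,-90],[0,0,0]],[[0,0,-110],[0,0,0]],[[-20,-20.2,-110],[0,0,0]],[[-52,-52.5,-110],[0,0,0]],[[-84,-84.8,-110],[0,0,0]],[[-116,-117,-110],[0,0,0]],[[-148,-149.4,-110],[0,0,0]]]'

```text
time: 16.6
tool_pos: [405.8, -73.8, 150.5]
tcp_rot: [180.0, 0.0, 120.1]
ft_force: [-0.1, -0.9, -0.8]
finger_gap: 12.4
grip_force: 39.1
```

>>> jog_arm --rows '[[[-32,-32.3,0],[0,0,0]],[[-64,-64.6,0],[0,0,0]],[[-96,-97,0],[0,0,0]],[[-126,-127,0],[0,0,0]],[[-145,-146.4,10],[0,0,0]],[[-151.8,-153.2,30],[0,0,0]],[[-151.8,-153.2,50],[0,0,0]],[[-151.8,-153.2,65],[0,0,0]],[[-151.8,-153.2,65],[0,0,0]],[[-151.8,-153.2,65],[0,0,0]]]'

```text
time: 17.6
tool_pos: [349.8, -280.4, 85.4]
tcp_rot: [-180.0, -0.0, 120.0]
ft_force: [0.6, -0.2, 0.0]
finger_gap: 12.7
grip_force: 39.1
```

```bash
cat > pinlook.py <<'E'
import sys
from fit import *
col,name,hx,hy,zt,z0=sys.argv[1],sys.argv[2],*map(float,sys.argv[3:])
s=r.sense();T=s['tool_pos'];print(T,s['tcp_rot'],s['ft_force'],s['finger_gap'])
out=[]
for p,c in cams():
    a=proj(c,np.array([[hx,hy,zt]]))[0].astype(int); x0,y0=a[0]-25,a[1]-35; sc=8
    b=cv2.resize(p[y0:y0+60,x0:x0+50],None,fx=sc,fy=sc,interpolation=cv2.INTER_CUBIC)
    th=np.linspace(0,2*np.pi,40); rad=8 if col=='blue' else 6
    f=lambda P:np.round((proj(c,P)-[x0-.5,y0-.5])*sc).astype(int)
    k=np.array([.4,.7]) if c['pose'][1,3]>500 else np.array([-2.6,-1.5])  # true = seen + k
    cv2.polylines(b,[f(np.c_[hx-k[0]+rad*np.cos(th),hy-k[1]+rad*np.sin(th),zt+0*th])],1,(0,255,0),1)
    zc=T[2]-z0; cv2.polylines(b,[f(np.array([[T[0]-k[0],T[1]-k[1],zc+30],[T[0]-k[0],T[1]-k[1],zc-26]]))],0,(255,0,255),1)
    out.append(b)
cv2.imwrite(name,np.hstack(out))
E
python3 pinlook.py orange pics/g6.png 349.8 -280.5 44 6.5
```

```text
[ 349.77434941 -280.35258245   85.39328106] [-1.79997083e+02 -2.46478847e-02  1.20023387e+02] [ 0.56196728 -0.24231661  0.04473607] 12.700730258889273
```

View pics/g6.png

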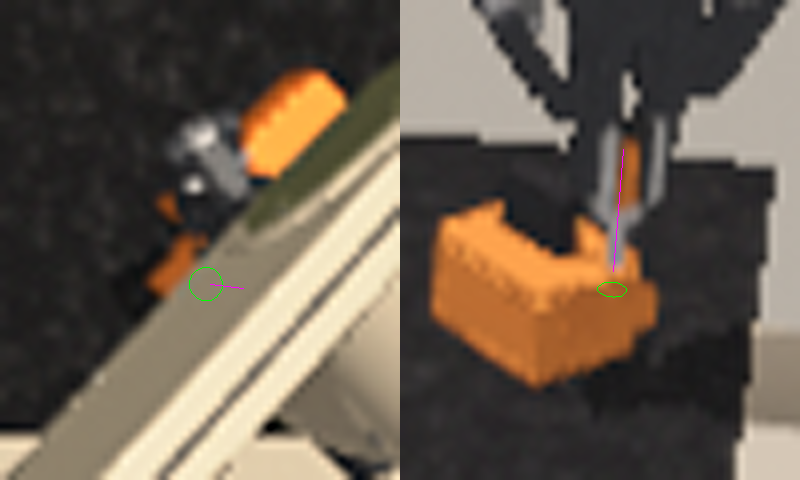

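>>> jog_arm --rows '[[[0,0,4],[0,0,0]],[[0,0,8],[0,0,0]],[[0,0,11],[0,0,0]],[[0,0,14],[0,0,0]],[[0,0,17],[0,0,0]],[[0,0,17],[0,0,0]]]'

```text
time: 18.3
tool_pos: [349.5, -280.2, 67.4]
tcp_rot: [-180.0, -0.1, 120.0]
ft_force: [-0.7, 1.0, -0.0]
finger_gap: 12.4
grip_force: 39.1
```

>>> jog_arm --rows '[[[0,0,4],[0,0,0]],[[0,0,8],[0,0,0]],[[0,0,12],[0,0,0]],[[0,0,15],[0,0,0]],[[0,0,17],[0,0,0]],[[0,0,18.5],[0,0,0]],[[0,0,18.5],[0,0,0]],[[0,0,18.5],[0,0,0]]]'

```text
time: 19.1
tool_pos: [350.0, -280.6, 50.5]
tcp_rot: [-180.0, -0.0, 120.0]
ft_force: [-3.9, 3.9, 11.8]
finger_gap: 12.4
grip_force: 40.3
```

>>> jog_arm --rows '[[[0,0,0],[0,0,0]],[[0,0,0],[0,0,0]],[[0,0,0],[0,0,0]],[[0,0,-10],[0,0,0]],[[0,0,-30],[0,0,0]],[[0,0,-60],[0,0,0]],[[0,0,-90],[0,0,0]],[[0,0,-90],[0,0,0]]]' --grip 40

```text
time: 19.9
tool_pos: [352.1, -282.8, 145.0]
tcp_rot: [179.9, 0.5, 120.0]
ft_force: [0.4, -0.2, 1.3]
finger_gap: 39.8
grip_force: 0.0
```

```bash
echo "[349.81,-280.46,139.5,120.02]">cmd.json; python3 go.py 486.1 88.3 110 120 486.1 88.3 40 120
python3 - <<'E'
from fit import *
p,_=r.snapshot('side'); cv2.imwrite('pics/s7.png',p)
cv2.imwrite('pics/g7.png',cv2.resize(p[140:200,280:350],None,fx=8,fy=8,interpolation=cv2.INTER_CUBIC))
E
```

```text
row [[251.1, 302.5, 29.5], [0, 0, 0.0]] mm/50 7.884864234722118 deg/8.59 0.0
cmd [486.1   88.3  110.   120.02]
row [[0.0, -0.0, 70.0], [0, 0, 0.0]] mm/50 1.4 deg/8.59 0.0
cmd [486.1   88.3   40.   120.02]
```

View pics/g7.png

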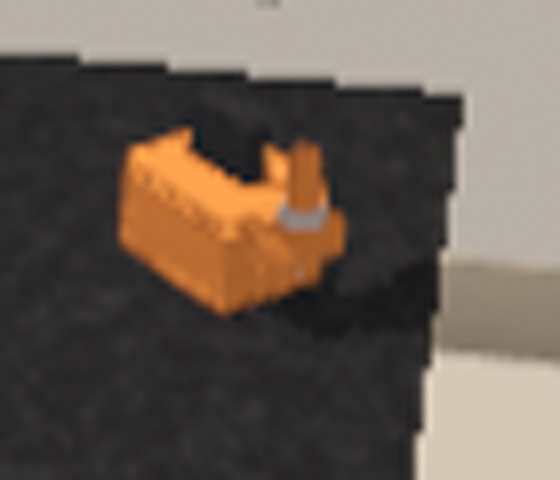

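The orange pin stands upright with its collar on the ear at (302,215). The tip shows below the ear at (300,270). Next, the blue pin.

>>> jog_arm --rows '[[[16,19,0],[0,0,0]],[[48,58,5],[0,0,0]],[[80,96,10],[0,0,0]],[[112,135,15],[0,0,0]],[[144,174,20],[0,0,0]],[[176,212,25],[0,0,0]],[[208,251,29.5],[0,0,0]],[[238,286.7,29.5],[0,0,0]],[[251.1,302.5,29.5],[0,0,0]],[[251.1,302.5,29.5],[0,0,0]]]'

```text
time: 20.95
tool_pos: [485.9, 90.9, 109.1]
tcp_rot: [-179.9, -0.1, 120.2]
ft_force: [0.6, -0.5, -0.2]
finger_gap: 40.1
grip_force: 0.0
```

>>> jog_arm --rows '[[[0,0,0],[0,0,0]],[[0,0,15],[0,0,0]],[[0,0,30],[0,0,0]],[[0,0,45],[0,0,0]],[[0,0,60],[0,0,0]],[[0,0,68],[0,0,0]],[[0,0,70],[0,0,0]],[[0,0,70],[0,0,0]],[[0,0,70],[0,0,0]]]'

```text
time: 21.85
tool_pos: [486.7, 88.0, 40.8]
tcp_rot: [179.9, 0.0, 120.0]
ft_force: [-1.2, 0.6, -0.1]
finger_gap: 39.7
grip_force: 0.0
```

>>> jog_arm --rows '[[[0,0,0],[0,0,0]],[[0,0,0],[0,0,0]],[[0,0,0],[0,0,0]],[[0,0,0],[0,0,0]],[[0,0,0],[0,0,0]],[[0,0,0],[0,0,0]]]' --grip 8

```text
time: 22.45
tool_pos: [486.7, 88.3, 40.8]
tcp_rot: [179.9, 0.0, 120.0]
ft_force: [-1.6, -0.8, 6.8]
finger_gap: 16.3
grip_force: 39.0
```

```bash
python3 -c "
import numpy as np
a=.318
x,y=674.8-61*np.cos(a),64.3-61*np.sin(a);print(x,y)
import go
go.go(486.1,88.3,160,120.02);go.go(x,y,160,120.02);go.go(x,y,92,120.02)
from bench import r
s=r.sense();print(s['tool_pos'],s['ft_force'])"
```

```text
616.8583782088431 45.22728482332601
row [[0.0, -0.0, -120.0], [0, 0, -0.0]] mm/50 2.4 deg/8.59 0.0
cmd [486.1   88.3  160.   120.02]
row [[-102.7, 91.7, 0.0], [0, 0, -0.0]] mm/50 2.7536288784075458 deg/8.59 0.0
cmd [616.88  45.25 160.   120.02]
row [[-0.0, -0.0, 68.0], [0, 0, -0.0]] mm/50 1.36 deg/8.59 0.0
cmd [616.88  45.25  92.   120.02]
[486.72459669  88.31939369  40.81303992] [-1.59920559 -0.77548131  6.81061018]
```

>>> jog_arm --rows '[[[0,0,-10],[0,0,0]],[[0,0,-30],[0,0,0]],[[0,0,-65],[0,0,0]],[[0,0,-100],[0,0,0]],[[0,0,-120],[0,0,0]],[[-20,18,-120],[0,0,0]],[[-50,44.7,-120],[0,0,0]],[[-80,71.4,-120],[0,0,0]],[[-98,87.5,-120],[0,0,0]],[[-102.7,91.7,-120],[0,0,0]]]'

```text
time: 23.45
tool_pos: [618.5, 44.3, 160.1]
tcp_rot: [180.0, 0.0, 120.0]
ft_force: [0.5, -0.0, -0.5]
finger_gap: 16.7
grip_force: 39.6
```

>>> jog_arm --rows '[[[0,0,10],[0,0,0]],[[0,0,30],[0,0,0]],[[0,0,50],[0,0,0]],[[0,0,64],[0,0,0]],[[0,0,68],[0,0,0]],[[0,0,68],[0,0,0]],[[0,0,68],[0,0,0]]]'

```text
time: 24.15
tool_pos: [617.3, 45.4, 93.0]
tcp_rot: [179.9, 0.0, 120.0]
ft_force: [0.2, -0.1, -0.2]
finger_gap: 16.4
grip_force: 39.6
```

```bash
python3 pinlook.py blue pics/g8.png 616.9 45.2 50 6.8
```

```text
[617.3140478   45.41010941  93.03587591] [1.79932761e+02 3.72132388e-02 1.20034990e+02] [ 0.17222878 -0.13247328 -0.24693902] 16.381612862054194
```

View pics/g8.png

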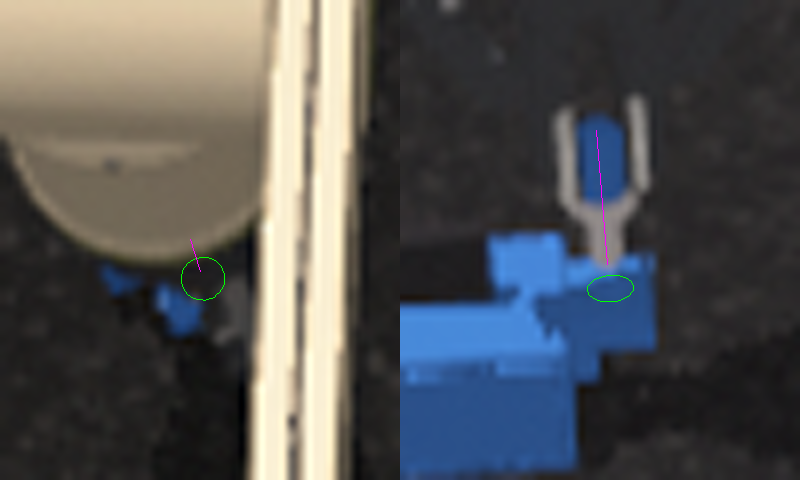

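The pin tip at (605,265) agrees with the prediction and sits over the ear hole, so I'll lower it while watching the force.

>>> jog_arm --rows '[[[0,0,4],[0,0,0]],[[0,0,8],[0,0,0]],[[0,0,11],[0,0,0]],[[0,0,14],[0,0,0]],[[0,0,17],[0,0,0]],[[0,0,17],[0,0,0]]]'

```text
time: 24.85
tool_pos: [616.4, 45.2, 74.2]
tcp_rot: [-179.9, -0.0, 120.0]
ft_force: [0.6, -0.2, -0.3]
finger_gap: 16.7
grip_force: 39.6
```

Tip is below the lid's ear with no force. I'll seat it (commanded 75 to 55.5).

>>> jog_arm --rows '[[[0,0,4],[0,0,0]],[[0,0,8],[0,0,0]],[[0,0,12],[0,0,0]],[[0,0,15],[0,0,0]],[[0,0,17.5],[0,0,0]],[[0,0,19.3],[0,0,0]],[[0,0,19.3],[0,0,0]],[[0,0,19.3],[0,0,0]]]'

```text
time: 25.65
tool_pos: [617.2, 45.2, 56.9]
tcp_rot: [180.0, 0.0, 120.0]
ft_force: [-3.9, 0.1, 7.4]
finger_gap: 16.5
grip_force: 40.5
```

>>> jog_arm --rows '[[[0,0,0],[0,0,0]],[[0,0,0],[0,0,0]],[[0,0,0],[0,0,0]],[[0,0,-10],[0,0,0]],[[0,0,-40],[0,0,0]],[[0,0,-80],[0,0,0]],[[0,0,-130],[0,0,0]],[[0,0,-180],[0,0,0]],[[0,0,-180],[0,0,0]],[[0,0,-180],[0,0,0]]]' --grip 40

```text
time: 26.65
tool_pos: [618.2, 45.2, 238.8]
tcp_rot: [179.7, 0.2, 120.0]
ft_force: [0.6, 0.7, -1.4]
finger_gap: 40.1
grip_force: 0.0
```

```bash
python3 - <<'E'
from fit import *
s=r.sense();print(s['time'],s['tool_pos'],s['ft_force'])
C=cams(); p=C[1][0]; t=C[0][0]
cv2.imwrite('pics/g9.png',np.vstack([cv2.resize(p[150:240,160:340],None,fx=4,fy=4,interpolation=2),cv2.resize(t[215:275,315:435],(720,360)[:2],interpolation=2)])[:600,:720])
E
```

```text
26.65 [618.21978474  45.23874429 238.83034505] [ 0.57746592  0.66067064 -1.3795241 ]
```

View pics/g9.png

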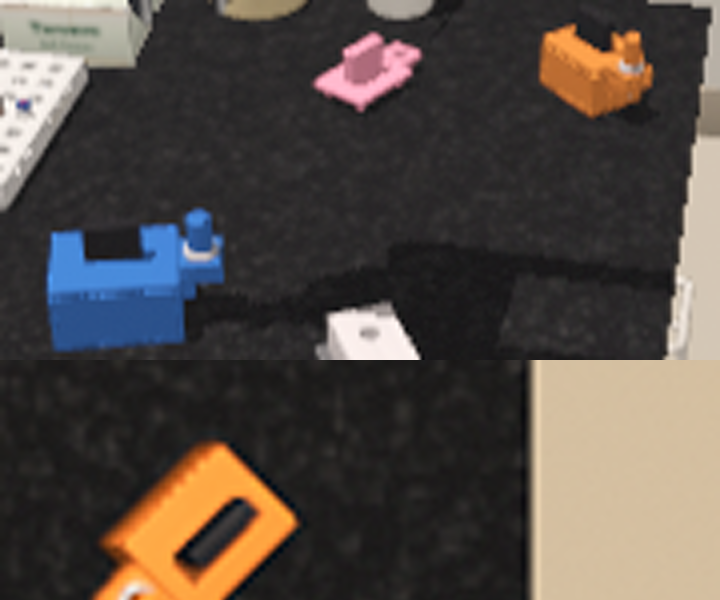

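Both lids are seated. Both pins stand upright with their collars on the ears, blue at (200,250) and orange at (632,65), and the arm is clear. Handing in.

```bash
python3 -c "
from bench import r
print(r.hand_in())"
```

```text
the job is handed in; nothing more can be done
None
```

Both cases are closed: each has its own-coloured lid seated and its pin pushed through both ears, and I handed the job in at about 27 s. The hand-in returned no verdict, so this rests on the last camera view and the contact forces. The white lid, wash bottle, beaker and pink look-alike were not touched.

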